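Seat the pulp sieve of a citrus press

TASK

Get the citrus press ready for squeezing, by touch alone: with a fingertip against one of its two upright tabs, turn the pulp sieve until the notch in its rim stands over the small pin on the edge of the bowl above the spout, then press the cone down until the sieve is fully home on the bowl. Also push the drip-stop spout fully down so that juice can run into the glass. Do not pinch or lift anything, and leave the glass, the lemon, the honey jar and the mug where they stand.

Things in the scene. Friction and masses are not known exactly. Their poses are not given: they have to be found in the camera images.
- press: Citrus press fixed to the worktop: white motor housing 134 mm across, on it a white bowl 140 mm across whose ledge is 150 mm above the worktop. Origin at the centre of its underside, z up along the axis about which the sieve turns; its -x axis points to the spout. A grey pulp sieve lies on the bowl with a white ribbed cone in its middle.
- cone_tip (a point): Blunt top (16 mm across) of the white cone, on the axis: the place to press. The cone is 49 mm tall, 60 mm across its foot, rises 36 mm above the upper face of the sieve's rim and goes down together with the sieve but does not turn. A rubber seal grips: pressing it down takes about 7 N, and it stays at whatever height it is left.
- pin_top (a point): Domed top of the fixed steel locating pin, 8 mm in diameter and 9.5 mm tall, on the bowl's ledge straight above the spout, 62 mm from the axis. It blocks the sieve's way down unless the notch is over it; its dome helps to centre a notch that is a few mm off.
- sieve_notch (a point): Middle of the sieve's only notch (16 mm wide, open to the outside), at the upper face of the rim, 62 mm from the axis. The sieve is a disc of 129 mm diameter, its flat rim 5 mm thick. At the start the rim's underside is 10 mm above the ledge, just clear of the pin; with the notch over the pin it can be pressed 10 mm down onto the ledge.
- sieve_tab_a (a point): Middle of the top edge of one of the sieve's two upright tabs, a quarter turn clockwise from the notch seen from above, 56 mm from the axis. Each tab is a plate 16 mm long along the radius and 6 mm thick in the direction of turning, and rises 22 mm above the rim's upper face; push its flat side to turn the sieve.
- sieve_tab_b (a point): Middle of the top edge of the other tab, opposite the first (a quarter turn anticlockwise from the notch seen from above), 56 mm from the axis; same size.
- sieve (a joint): Turn of the sieve about the upright axis, rad, growing anticlockwise seen from above; 0 or 6.283 has the notch exactly over the pin. Starts between 0.5 and 5.78, turns either way without limit and stays where it is left (light friction, about 1 N at a tab).
- cone (a joint): Height of cone and sieve together, m, growing downwards: 0 at the start (rim just clear of the pin), 0.010 fully home on the ledge, negative if lifted.
- spout_end (a point): Middle of the upper face of the thumb plate (18 mm along, 30 mm across) at the free end of the drip-stop spout: the place to push down. The spout is a grey trough 46 mm long, hinged at its inner end, 84 mm from the axis of the press and 120 mm above the worktop; this point is 38 mm out along the trough and 12 mm above its line.
- spout (a joint): Angle of the spout, rad: 0 shut (sloping upward at 24 degrees), 0.75 fully down (sloping downward at 19 degrees, its end stop). It stays where it is left; about 2 N at its end moves it.
- tumbler: Clear drinking glass, 81 mm across and 93 mm tall, loose, standing under the spout, which clears it when fully down; origin at the centre of its underside. Leave alone.
- lemon: Lemon 78x55x56 mm, loose, to the right of the press; origin at its underside. Leave alone.
- honey_jar: Honey jar 71 mm across and 110 mm tall with a metal lid, loose, to the right of the press; origin at the centre of its underside. Leave alone.
- mug: Patterned mug 92x127x93 mm with handle, loose, to the left of the press; origin at the centre of its underside. Leave alone.

How it is judged:
By the outcome, as a careful person would: the job done as asked, in the order asked, and still so for the second after the job is handed in, with the robot touching nothing.
It also fails if it takes over 48 s, if anything falls off the work surface, if the arm or the gripper's body presses on something with over 40 N, if the wrist force passes 120 N, or if a joint passes its speed limit or range.

ROBOT

A 6-joint arm with a two-finger parallel gripper is mounted at the origin on a cart in front of the work surface, level with it; the furniture and walls round the work are solid. World frame = base frame: x ahead of the robot, y to its left, z up, the work surface at z = 0. Lengths are in m, angles in rad, forces in N, time in s.
With the tool pointing down it reaches from about 0.325 to 0.75 m from the base axis. Payload 7.6 kg.
Tool frame: the origin (TCP) lies at the very end of the fingers, on their centre line; the grasp point (between the pads) lies manip.tcp_to_grasp behind it (manip.tcp_to_grasp is the distance from the TCP to the grasp point, in m); z points along the fingers, y is the line along which they close (so a half turn about z gives the same grasp; the last joint's range is limited). The gripper opens to 85 mm and grips with 20 to 120 N. Pads are 22 mm wide; open, the fingers measure 114 mm over their backs; the gripper's body (76 mm by 85 mm) begins 54 mm behind the grasp point. The pads swing forward as they close: fully open they stand 13 mm farther back than shut.
Start: joints at [-0.07, 0.052, 1.401, -0, 1.689, -0.07], TCP at [0.525, 0, 0.231] pointing down, gripper open.
Joint ranges: [-2.9, 2.9], [-0.91, 2.17], [0.12, 2.37], [-1.06, 4.2], [0.26, 2.73], [-2.93, 2.93]. Speed limits (rad/s): [2.57, 2.57, 3.01, 3.14, 3.14, 3.14].

INTERFACE

Orientations are given as a unit quaternion [w, x, y, z].
In Python, from plant import manip, imaging, workorder gives the robot as it stands.
- The arm moves only by the shell command python3 -m crank 'ROWS'. ROWS is JSON, a list of rows, each a list of 3 entries, a list of its own where there are three numbers: the closure, from -1 (fully open) to 1 (shut), so that 0 is half open, then the shift along the tool's x, y, z in mm, then the turn, a rotation vector about the tool's x, y, z in degrees. In form: [[fingers, [tx, ty, tz], [wx, wy, wz]], ...]. A call has exactly 8 rows; each row is the pose to reach, as a shift and turn from the pose commanded when the call began, along the tool's axes at that moment; what a row does not reach only later rows make up. A row lasts 1/8 s, in which the tool goes at most 62.5 mm and 10.7 degrees, less where a joint would pass 70% of its speed; a pose out of reach is approached as far as the arm can. A call with a gripper value outside its range is refused whole. The fingers move at their own pace and stop on an object; the grip force is fixed at half the most. Time passes only in rows, so rows that repeat a pose let the fingers close, or fill a call up. It gives the time, the measured TCP pose, the force, the opening and the grip force at its end, in the units of the state.
- manip.get_obs(): the state, without advancing time (a new reading comes with each control period).
- imaging.camera(name): name is "scene" or "side" or "wrist"; returns (picture, depth): 480x640x3 uint8, blue, green, red; 480x640 float32, m along the optical axis (not along the pixel's ray), 0 where there is no reading.
- imaging.get_calibration(name): a dict with "mtx" (3x3 intrinsics, pixels), "world_from_camera" (4x4, takes a point from camera to world coordinates); the wrist camera has in their place "mount" (4x4, takes a point from camera to tool coordinates, whose origin is the TCP and whose axes are the flange's). Camera axes: x right, y up, looking along -z (the intrinsics and any distortion apply to the point x, -y, -z); pixel columns grow to the right and rows downward; lengths in m; the calibration is good to about 2 mm. A picture is of the moment at which its call begins: read the wrist's pose just before it. get_calibration takes no time and is no camera call.
- workorder.sign_off(): hands the job in; it is judged then, once.
The state is a dict: "t": time; "joint_pos": joint angles; "qvel": joint speeds; "joint_torque": joint torques, N m; "tool_pos": TCP position; "orientation": TCP orientation; "wrist_force": force on the tool from outside, world axes, zero at the start; "ft_torque": the same for the moment, N m; "opening": finger opening in m; "finger_force": force on a finger pad.
Only numpy, scipy, OpenCV 4.12 (cv2) and the standard library are available. Lean on these libraries where they do the work, as an engineer would, in place of code of your own. Each camera call takes 0.05 s, during which the arm holds its last target. There are 200 camera calls.

## Working session

There is one attempt and no reset: what is moved stays moved. The work goes in short steps, Python scripts to look and compute and a shell command to move; the robot and the scene stay as the last step left them, time stands still between calls to the robot, and variables do not carry over. Pictures are saved under pics/ and viewed, at most 14 in all, crops included, and the job is handed in when it is done.

```bash
ls; mkdir -p pics
python3 - <<'E'
from plant import manip, imaging
import cv2,numpy as np
o=manip.get_obs();print({k:np.round(v,3) for k,v in o.items()},manip.tcp_to_grasp)
for n in("scene","side","wrist"):
    p,d=imaging.camera(n);cv2.imwrite(f"pics/{n}0.png",p);np.save(f"{n}0.npy",d)
    print(n,{k:np.round(v,3).tolist() if not isinstance(v,str) else v for k,v in imaging.get_calibration(n).items()})
E
```

```text
pics
{'t': np.float64(0.0), 'joint_pos': array([-0.07 ,  0.053,  1.402, -0.   ,  1.689, -0.07 ]), 'qvel': array([ 0.   , -0.   ,  0.   , -0.002, -0.002,  0.   ]), 'joint_torque': array([ 1.0000e-03, -3.8167e+01, -3.6018e+01,  0.0000e+00,  6.0000e-03,
       -0.0000e+00]), 'tool_pos': array([0.525, 0.   , 0.23 ]), 'orientation': array([-0.001,  0.707,  0.707, -0.001]), 'wrist_force': array([ 0.531, -0.69 , -1.   ]), 'ft_torque': array([-0.025, -0.061,  0.011]), 'finger_force': np.float64(0.0), 'opening': np.float64(0.085)} 0.0187
scene {'mtx': [[556.775, 0.0, 310.31], [0.0, 556.775, 234.605], [0.0, 0.0, 1.0]], 'world_from_camera': [[-0.506, 0.73, -0.46, -0.03], [-0.863, -0.418, 0.284, 0.485], [0.016, 0.54, 0.841, 1.164], [0.0, 0.0, 0.0, 1.0]]}
side {'mtx': [[560.636, 0.0, 320.813], [0.0, 560.636, 243.611], [0.0, 0.0, 1.0]], 'world_from_camera': [[0.984, 0.103, -0.142, 0.348], [-0.175, 0.654, -0.736, -0.668], [0.017, 0.749, 0.662, 0.86], [0.0, 0.0, 0.0, 1.0]]}
wrist {'mtx': [[432.701, 0.0, 317.594], [0.0, 432.701, 243.415], [0.0, 0.0, 1.0]], 'mount': [[-0.002, 0.951, 0.311, 0.079], [1.0, 0.002, 0.0, 0.0], [-0.0, 0.311, -0.951, -0.142], [0.0, 0.0, 0.0, 1.0]]}
```

View pics/scene0.png

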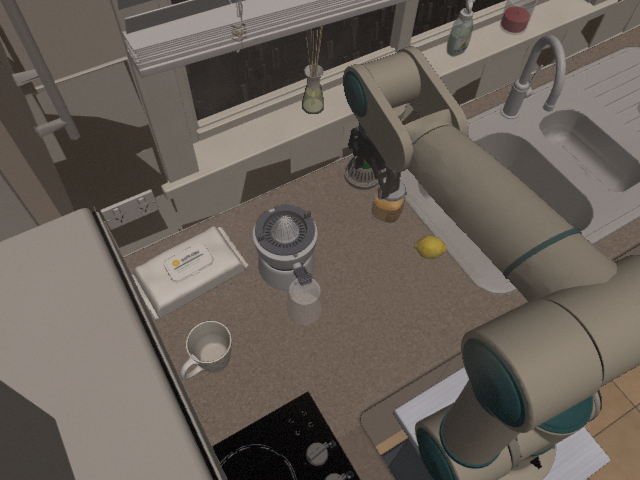

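View pics/side0.png

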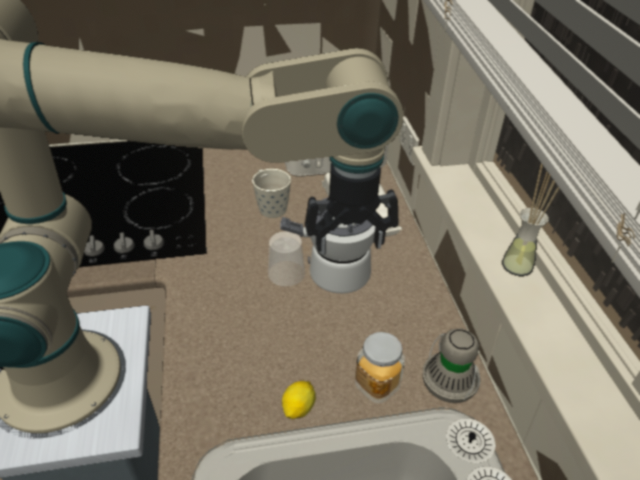

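View pics/wrist0.png

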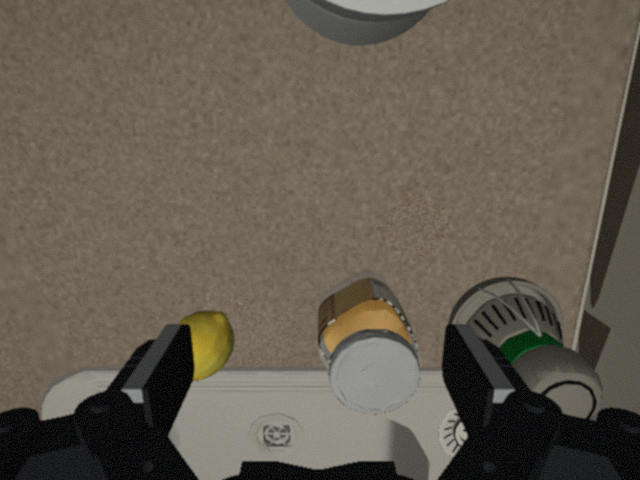

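The scene view shows the press at about (285,240), with the cone tip near (287,222) and the spout at (300,272). The glass is at (305,300), the mug at (209,345), the jar at (388,205) and the lemon at (431,246). Next I'll zoom in and measure the press.

```bash
cat > h.py <<'E'
import numpy as np,cv2
from plant import manip,imaging
from scipy.spatial.transform import Rotation as R
def cam(n,T=None):
    c=imaging.get_calibration(n)
    if n=="wrist":
        o=manip.get_obs();q=o["orientation"];T=np.eye(4);T[:3,:3]=R.from_quat([*q[1:],q[0]]).as_matrix();T[:3,3]=o["tool_pos"];return np.array(c["mtx"]),T@np.array(c["mount"])
    return np.array(c["mtx"]),np.array(c["world_from_camera"])
def ray(K,T,uv):
    uv=np.atleast_2d(uv).astype(float)
    d=np.c_[(uv[:,0]-K[0,2])/K[0,0],-(uv[:,1]-K[1,2])/K[1,1],-np.ones(len(uv))]@T[:3,:3].T
    return T[:3,3],d
def onz(K,T,uv,z):
    o,d=ray(K,T,uv);return o+d*((z-o[2])/d[:,2])[:,None]
def proj(K,T,P):
    p=(np.atleast_2d(P)-T[:3,3])@T[:3,:3];return np.c_[K[0,0]*p[:,0]/-p[:,2]+K[0,2],K[1,1]*-p[:,1]/-p[:,2]+K[1,2]]
def cloud(K,T,d):
    v,u=np.mgrid[:480,:640];o,r=ray(K,T,np.c_[u.ravel(),v.ravel()]);return (o+r*d.ravel()[:,None]).reshape(480,640,3)
E
python3 - <<'E'
from h import *
p=cv2.imread("pics/scene0.png");d=np.load("scene0.npy");K,T=cam("scene");P=cloud(K,T,d)
cv2.imwrite("pics/zoom.png",cv2.resize(p[190:330,235:335],None,fx=6,fy=6,interpolation=cv2.INTER_CUBIC)[:600])
for v in range(200,320,8):print(v,[tuple((P[v,u]*1000).round().astype(int).tolist()) for u in (265,288,303)])
s=P[195:290,245:325].reshape(-1,3)
m=(s[:,2]>.15)&(s[:,2]<.168);print(m.sum(),s[m].mean(0),s[m].min(0),s[m].max(0))
m=(s[:,2]>.172);print(np.round(s[m][np.argsort(-s[m][:,2])][:12],4))
E
```

```text
200 [(754, 140, 3), (723, 89, 5), (703, 56, 5)]
208 [(733, 151, 0), (597, 156, 170), (682, 68, 5)]
216 [(604, 209, 168), (590, 161, 151), (563, 138, 168)]
224 [(591, 217, 159), (543, 186, 198), (556, 142, 150)]
232 [(578, 224, 150), (535, 190, 182), (538, 152, 149)]
240 [(550, 238, 168), (531, 193, 158), (511, 168, 166)]
248 [(533, 247, 166), (509, 205, 167), (495, 177, 165)]
256 [(527, 251, 146), (499, 211, 153), (486, 182, 147)]
264 [(545, 246, 79), (493, 215, 133), (502, 173, 81)]
272 [(542, 249, 51), (502, 211, 80), (463, 195, 125)]
280 [(543, 251, 13), (498, 214, 51), (436, 211, 150)]
288 [(528, 259, 5), (496, 216, 16), (446, 205, 91)]
296 [(-30, 485, 1164), (454, 238, 71), (428, 215, 93)]
304 [(494, 278, 0), (450, 241, 42), (412, 225, 93)]
312 [(473, 288, 7), (444, 245, 16), (409, 226, 60)]
1910 [0.54692018 0.19144859 0.15928793] [0.43003424 0.11938641 0.15000445] [0.62537251 0.25748598 0.16799311]
[[-0.0298  0.4849  1.1636]
 [-0.0298  0.4849  1.1636]
 [-0.0298  0.4849  1.1636]
 [-0.0298  0.4849  1.1636]
 [-0.0298  0.4849  1.1636]
 [-0.0298  0.4849  1.1636]
 [-0.0298  0.4849  1.1636]
 [-0.0298  0.4849  1.1636]
 [-0.0298  0.4849  1.1636]
 [-0.0298  0.4849  1.1636]
 [-0.0298  0.4849  1.1636]
 [-0.0298  0.4849  1.1636]]
```

View pics/zoom.png

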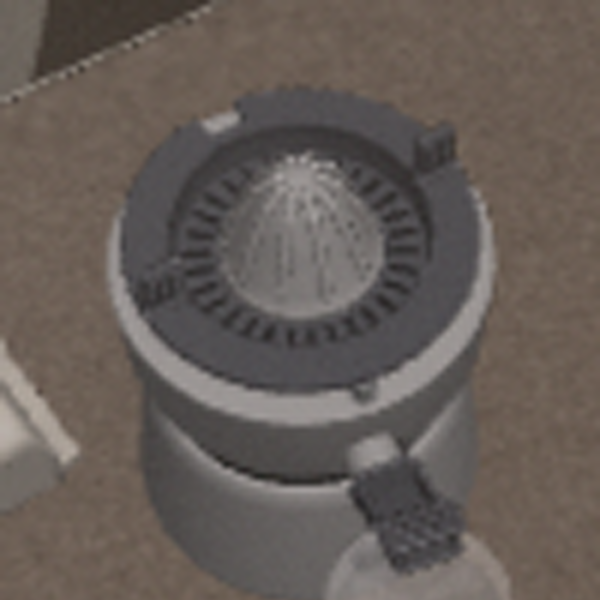

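The zoomed view shows these zoom positions:
- Notch: (221,122)
- Pin: (367,390)
- Tab tops: (437,143) and (157,285)
- Cone tip: (303,168)
- Thumb plate: (430,530)

So the notch is nearly opposite the spout.

Run:
```python
from h import *
K,T=cam("scene")
z=lambda a,b:np.array([[235+(a-2.5)/6,190+(b-2.5)/6]])
pts=dict(notch=(221,122,.165),pin=(367,388,.1595),tabR=(437,138,.187),tabL=(157,282,.187),tip=(303,168,.201),plate=(430,530,.148))
W={k:onz(K,T,z(a,b),h)[0] for k,(a,b,h) in pts.items()}
for k in W:print(k,W[k].round(4))
p=cv2.imread("pics/scene0.png");hsv=cv2.cvtColor(p,cv2.COLOR_BGR2HSV)
g=((p.max(2)<100)&(p.max(2).astype(int)-p.min(2)<22)).astype(np.uint8);g[:195]=0;g[256:]=0;g[:,:245]=0;g[:,325:]=0
c=max(cv2.findContours(g,0,cv2.CHAIN_APPROX_NONE)[0],key=cv2.contourArea)[:,0]
q=onz(K,T,c,.165)[:,:2]
from scipy.optimize import least_squares
r=least_squares(lambda s:np.hypot(*(q-s[:2]).T)-s[2],[.55,.19,.065],loss="soft_l1",f_scale=.001);print("rim",r.x,len(q))
C=r.x[:2]
for k in W:
    v=W[k][:2]-C;print(k,np.hypot(*v).round(4),np.degrees(np.arctan2(v[1],v[0])).round(1))
print(p[200:205,262:266].tolist()[0])
# side camera view of spout
P=cloud(K,T,np.load("scene0.npy"))[262:296,288:320].reshape(-1,3);P=P[(P[:,2]>.115)]
a=P[:,:2]-C;print(np.c_[np.hypot(*a.T),np.degrees(np.arctan2(a[:,1],a[:,0])),P[:,2]].round(3)[::12])
```

```text
notch [0.6134 0.1888 0.165 ]
pin [0.4915 0.1966 0.1595]
tabR [0.5549 0.1318 0.187 ]
tabL [0.5505 0.2465 0.187 ]
tip [0.5587 0.1839 0.201 ]
plate [0.4373 0.2025 0.148 ]
rim [0.55573548 0.18760817 0.06413596] 173
notch 0.0577 1.1
pin 0.0648 172.0
tabR 0.0558 -90.8
tabL 0.0591 95.1
tip 0.0048 -51.3
plate 0.1193 172.8
[[86, 97, 110], [84, 95, 109], [84, 94, 107], [85, 95, 107]]
[[7.00000e-02 1.56482e+02 1.43000e-01]
 [6.70000e-02 1.79572e+02 1.24000e-01]
 [6.90000e-02 1.70966e+02 1.30000e-01]
 [7.00000e-02 1.68739e+02 1.29000e-01]
 [6.70000e-02 1.65643e+02 1.22000e-01]
 [6.60000e-02 1.60167e+02 1.18000e-01]
 [8.30000e-02 1.76972e+02 1.34000e-01]
 [8.40000e-02 1.74938e+02 1.33000e-01]
 [8.50000e-02 1.73006e+02 1.33000e-01]
 [8.60000e-02 1.71132e+02 1.33000e-01]
 [8.60000e-02 1.69800e+02 1.29000e-01]
 [8.90000e-02 1.66244e+02 1.33000e-01]
 [8.20000e-02 1.62924e+02 1.18000e-01]
 [9.50000e-02 1.77353e+02 1.27000e-01]
 [9.70000e-02 1.73976e+02 1.31000e-01]
 [9.40000e-02 1.67973e+02 1.27000e-01]
 [1.12000e-01 1.79029e+02 1.42000e-01]
 [1.12000e-01 1.75311e+02 1.44000e-01]
 [1.12000e-01 1.70724e+02 1.46000e-01]
 [1.11000e-01 1.67528e+02 1.44000e-01]
 [1.24000e-01 1.77955e+02 1.51000e-01]
 [1.20000e-01 1.74535e+02 1.46000e-01]
 [1.22000e-01 1.71024e+02 1.50000e-01]
 [1.23000e-01 1.68826e+02 1.50000e-01]
 [1.25000e-01 1.67498e+02 1.51000e-01]
 [1.20000e-01 1.68152e+02 1.38000e-01]
 [1.22000e-01 1.67927e+02 1.37000e-01]
 [1.28000e-01 1.66084e+02 1.41000e-01]]
```

```bash
python3 -m crank '[[-1,[20,5,-40],[0,0,0]],[-1,[60,15,-70],[0,0,0]],[-1,[100,25,-70],[0,0,0]],[-1,[120,30,-70],[0,0,0]],[-1,[120,30,-70],[0,0,0]],[-1,[120,30,-70],[0,0,0]],[-1,[120,30,-70],[0,0,0]],[-1,[120,30,-70],[0,0,0]]]'
python3 - <<'E'
from h import *
K,T=cam("wrist");p,d=imaging.camera("wrist");cv2.imwrite("pics/w1.png",p);np.savez("w1",K=K,T=T,d=d)
p,d=imaging.camera("side");cv2.imwrite("pics/s1.png",p)
print(proj(K,T,[[.555,.187,.165],[.49,.196,.1595],[.44,.2,.15]]))
E
```

```text
t: 1.15
tool_pos: [0.555, 0.1193, 0.3015]
orientation: [0.0, 0.707, 0.707, 0.0]
wrist_force: [-0.9, -0.2, -0.2]
opening: 0.0856
finger_force: 0.0
[[316.80849982 120.58557584]
 [212.91096448 105.58295918]
 [138.15928393  99.16728733]]
```

View pics/w1.png

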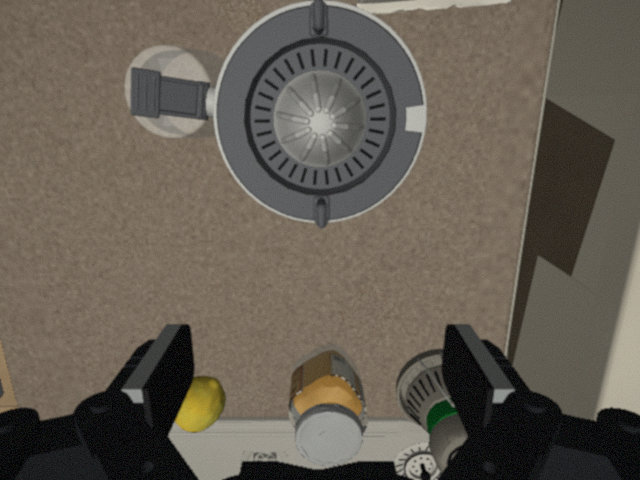

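The wrist view shows the sieve centred at about (320,112) and the notch at (416,118). The tabs are at (318,17) and (321,210), the cone tip is at (320,123), and the thumb plate is at (146,93).

```bash
cat >> h.py <<'E'
def rimfit(p,K,T,z,c0,rmax=.075):
    from scipy.optimize import least_squares
    hsv=cv2.cvtColor(p,cv2.COLOR_BGR2HSV)
    b,g,r=[p[...,i].astype(int) for i in range(3)]
    m=((r-b<6)&(p.max(2)<125)&(p.max(2)>45)).astype(np.uint8)
    roi=np.zeros_like(m);a=np.linspace(0,6.283,90);cv2.fillPoly(roi,[proj(K,T,np.c_[c0[0]+rmax*np.cos(a),c0[1]+rmax*np.sin(a),0*a+z]).astype(np.int32)],1)
    m=cv2.morphologyEx(m*roi,cv2.MORPH_OPEN,np.ones((3,3)))
    c=max(cv2.findContours(m,0,cv2.CHAIN_APPROX_NONE)[0],key=cv2.contourArea)[:,0]
    q=onz(K,T,c,z)[:,:2]
    q=q[(c[:,1]>1)]
    s=least_squares(lambda s:np.hypot(*(q-s[:2]).T)-s[2],[*c0,.0645],loss="soft_l1",f_scale=.0007)
    return s.x,m
E
python3 - <<'E'
from h import *
f=np.load("w1.npz");K,T=f["K"],f["T"];p=cv2.imread("pics/w1.png")
s,m=rimfit(p,K,T,.165,[.555,.187]);print("rim",s);C=s[:2]
for n,u,z in [("notch",(416,118.5),.165),("tip",(320.5,123),.201),("tabA",(321,204),.187),("tabB",(318,14),.187),("plate",(146,93),.15),("spoutroot",(205,101),.125)]:
    w=onz(K,T,u,z)[0];v=w[:2]-C;print(n,w.round(4),np.hypot(*v).round(4),np.degrees(np.arctan2(v[1],v[0])).round(1))
P=cloud(K,T,f["d"])
for u in(134,140,146,152,158,170,180,190,200):
  v=int(93+(u-146)*.12);print(u,P[v,u].round(4))
print("rimz",P[60:200:20,235].round(3)[:,2],P[118,320],P[202:210,321,2].round(3))
E
```

```text
rim [0.55670645 0.18719245 0.06359316]
notch [0.6164 0.1881 0.165 ] 0.0597 0.8
tip [0.557  0.1872 0.201 ] 0.0003 -7.2
tabA [0.5574 0.1392 0.187 ] 0.048 -89.2
tabB [0.5558 0.2425 0.187 ] 0.0553 90.9
plate [0.4455 0.2037 0.15  ] 0.1124 171.5
spoutroot [0.4768 0.1988 0.125 ] 0.0808 171.7
134 [0.4367 0.205  0.1468]
140 [0.44   0.2045 0.1455]
146 [0.4437 0.2038 0.1452]
152 [0.4473 0.2038 0.1444]
158 [0.4506 0.2032 0.1426]
170 [0.454  0.2028 0.129 ]
180 [0.4601 0.2015 0.1269]
190 [0.4665 0.2008 0.1251]
200 [0.4752 0.2001 0.1319]
rimz [ 0.165  0.165  0.164  0.165  0.164  0.165 -0.001] [0.55677443 0.1897184  0.20003025] [0.18  0.184 0.184 0.185 0.187 0.187 0.187 0.186]
```

Run:
```python
from h import *
f=np.load("w1.npz");K,T=f["K"],f["T"];p=cv2.imread("pics/w1.png")
s,m=rimfit(p,K,T,.165,[.555,.187])
q=p[0:240,110:440].copy();q[m[0:240,110:440]>0,2]=255
cv2.imwrite("pics/w1m.png",cv2.resize(np.hstack([p[0:240,110:440],q]),None,fx=1.2,fy=1.2))
```

```text
(no output)
```

View pics/w1m.png

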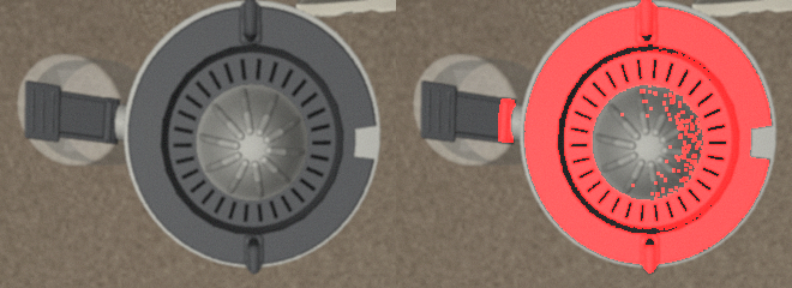

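The centre is (0.557, 0.187), which agrees with the cone tip. The notch is at about 1° and the spout at 171.6°, so I'll turn the sieve about +171° by pushing tab A from its -x side. First I'll shut the fingers and drop in behind the tab.

```bash
python3 -m crank '[[1,[5,-20,0],[0,0,0]],[1,[9,-43,0],[0,0,0]],[1,[9,-43,40],[0,0,0]],[1,[9,-43,80],[0,0,0]],[1,[9,-43,115],[0,0,0]],[1,[9,-43,128],[0,0,0]],[1,[9,-43,128],[0,0,0]],[1,[9,-43,128],[0,0,0]]]'
python3 - <<'E'
from h import *
K,T=cam("wrist");p,d=imaging.camera("wrist");cv2.imwrite("pics/w2.png",p);np.savez("w2",K=K,T=T,d=d)
E
```

```text
t: 2.25
tool_pos: [0.5129, 0.1291, 0.1752]
orientation: [0.001, 0.707, 0.707, 0.001]
wrist_force: [-0.0, -0.0, 0.1]
opening: 0.0001
finger_force: 0.0
```

View pics/w2.png

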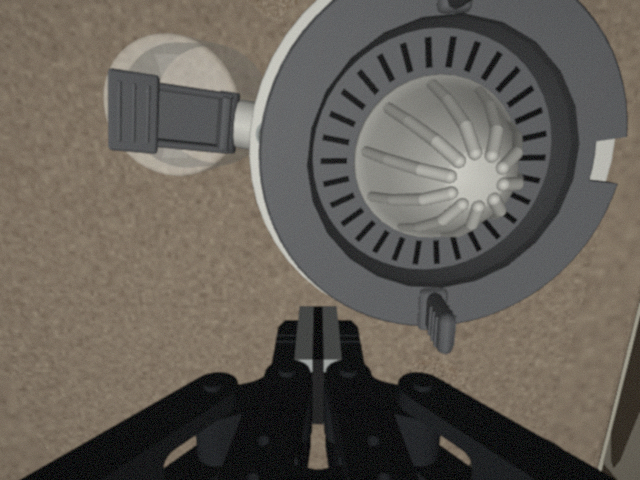

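The fingers are shut at (320,310), behind tab A at (437,320), and the way to the tab is clear. Next I'll compute the arc waypoints.

```bash
cat > arc.py <<'E'
from h import *
import sys
# finger at radius r, tangential offset -off behind tab centre; sieve turns th (deg) ; yaw = yawgain
def wp(ths,off,z=.173,r=.058,phi0=-89.,C=(.557,.187)):
    o=manip.get_obs();q=o["orientation"];Rm=R.from_quat([*q[1:],q[0]]);p0=o["tool_pos"]
    y0=np.degrees(np.arctan2(Rm.as_matrix()[1,1],Rm.as_matrix()[0,1])) # tool y heading
    print("yaw0",y0.round(1),"j6",o["joint_pos"].round(2))
    for th in ths:
        f=np.radians(phi0+th);e=np.array([np.cos(f),np.sin(f)]);t=np.array([-e[1],e[0]])
        w=np.array([*(np.array(C)+r*e-off*t),z])
        dy=(phi0+90+th-y0);print(th,(Rm.inv().apply(w-p0)*1000).round(0).tolist(),"wz",round(-dy,1))
if __name__=="__main__": wp([float(a) for a in sys.argv[2:]],float(sys.argv[1]))
E
python3 arc.py 0.014 -10 0 10 20 30 40 50 60
```

```text
yaw0 -0.0 j6 [ 0.18  0.08  1.48 -0.    1.58  0.18]
-10.0 [3.0, 21.0, 2.0] wz 9.0
0.0 [-0.0, 31.0, 2.0] wz -1.0
10.0 [-2.0, 41.0, 2.0] wz -11.0
20.0 [-1.0, 52.0, 2.0] wz -21.0
30.0 [1.0, 62.0, 2.0] wz -31.0
40.0 [5.0, 72.0, 2.0] wz -41.0
50.0 [10.0, 80.0, 2.0] wz -51.0
60.0 [17.0, 88.0, 2.0] wz -61.0
```

```bash
python3 -m crank '[[1,[2,18,2],[0,0,0]],[1,[0,31,2],[0,0,-1]],[1,[-2,41,2],[0,0,-10]],[1,[-1,52,2],[0,0,-20]],[1,[1,62,2],[0,0,-30]],[1,[5,72,2],[0,0,-40]],[1,[10,80,2],[0,0,-50]],[1,[10,80,2],[0,0,-50]]]'
python3 - <<'E'
from h import *
K,T=cam("wrist");p,d=imaging.camera("wrist");cv2.imwrite("pics/w3.png",p);np.savez("w3",K=K,T=T,d=d)
E
python3 arc.py 0.014 60 70 80 90 100 110 120
```

```text
t: 3.3
tool_pos: [0.5927, 0.1392, 0.1723]
orientation: [0.001, 0.343, 0.939, 0.0]
wrist_force: [-0.8, -0.1, 0.4]
opening: -0.0002
finger_force: 0.0
yaw0 49.8 j6 [ 0.17  0.31  1.23  0.    1.6  -0.7 ]
60.0 [-2.0, 11.0, -1.0] wz -11.2
70.0 [-1.0, 22.0, -1.0] wz -21.2
80.0 [1.0, 32.0, -1.0] wz -31.2
90.0 [5.0, 41.0, -1.0] wz -41.2
100.0 [11.0, 50.0, -1.0] wz -51.2
110.0 [18.0, 58.0, -1.0] wz -61.2
120.0 [26.0, 64.0, -1.0] wz -71.2
```

View pics/w3.png

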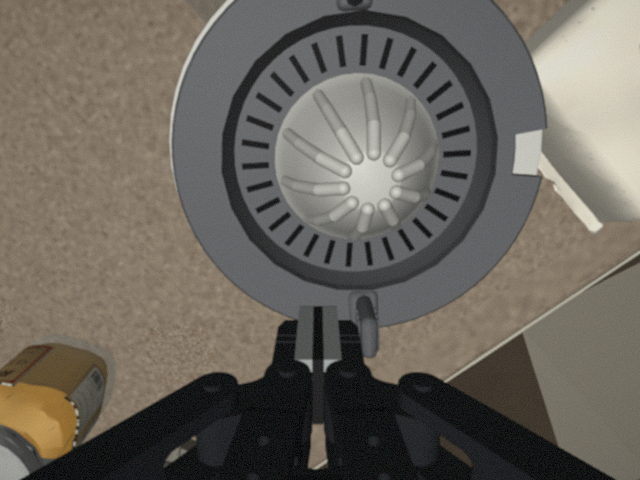

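The push works: tab A at (365,320) is in contact with the fingers and the notch has moved to (528,153). I'll measure its angle and carry on.

```bash
python3 - <<'E'
from h import *
f=np.load("w3.npz");w=onz(f["K"],f["T"],(529,153),.165)[0];v=w[:2]-[.557,.187];print(w,np.hypot(*v),np.degrees(np.arctan2(v[1],v[0])))
E
python3 -m crank '[[1,[-2,11,0],[0,0,-10]],[1,[-1,22,0],[0,0,-20]],[1,[1,32,0],[0,0,-30]],[1,[5,41,0],[0,0,-40]],[1,[11,50,0],[0,0,-50]],[1,[18,58,0],[0,0,-60]],[1,[26,64,0],[0,0,-70]],[1,[26,64,0],[0,0,-70]]]';python3 arc.py 0.014 130 140 150 160 170 172
```

```text
[0.59120397 0.23394211 0.165     ] 0.05808160797369063 53.92136573409215
t: 4.35
tool_pos: [0.613, 0.2051, 0.1719]
orientation: [0.0, -0.257, 0.966, 0.0]
wrist_force: [0.5, 0.8, 0.5]
opening: -0.0003
finger_force: 0.0
yaw0 119.8 j6 [ 0.27  0.42  1.09  0.    1.63 -1.83]
130.0 [-2.0, 10.0, -1.0] wz -11.2
140.0 [-1.0, 20.0, -1.0] wz -21.2
150.0 [1.0, 30.0, -1.0] wz -31.2
160.0 [5.0, 40.0, -1.0] wz -41.2
170.0 [10.0, 49.0, -1.0] wz -51.2
172.0 [12.0, 50.0, -1.0] wz -53.2
```

```bash
python3 -m crank '[[1,[-2,10,0],[0,0,-10]],[1,[-1,20,0],[0,0,-20]],[1,[1,30,0],[0,0,-30]],[1,[5,40,0],[0,0,-40]],[1,[5,40,0],[0,0,-40]],[1,[7,43,0],[0,0,-43]],[1,[7,43,0],[0,0,-43]],[1,[7,43,0],[0,0,-43]]]'
python3 - <<'E'
from h import *
K,T=cam("wrist");p,d=imaging.camera("wrist");cv2.imwrite("pics/w4.png",p);np.savez("w4",K=K,T=T,d=d)
E
python3 arc.py 0.014 163 164 165 166 167 168 169 170
```

```text
t: 5.35
tool_pos: [0.5859, 0.2381, 0.1713]
orientation: [-0.0, -0.593, 0.805, -0.0]
wrist_force: [0.3, -0.4, -0.3]
opening: -0.0
finger_force: 0.1
yaw0 162.8 j6 [ 0.33  0.38  1.14 -0.    1.62 -2.51]
163.0 [-1.0, -0.0, -2.0] wz -1.2
164.0 [-1.0, 1.0, -2.0] wz -2.2
165.0 [-1.0, 2.0, -2.0] wz -3.2
166.0 [-1.0, 3.0, -2.0] wz -4.2
167.0 [-2.0, 4.0, -2.0] wz -5.2
168.0 [-2.0, 5.0, -2.0] wz -6.2
169.0 [-2.0, 6.0, -2.0] wz -7.2
170.0 [-2.0, 7.0, -2.0] wz -8.2
```

View pics/w4.png

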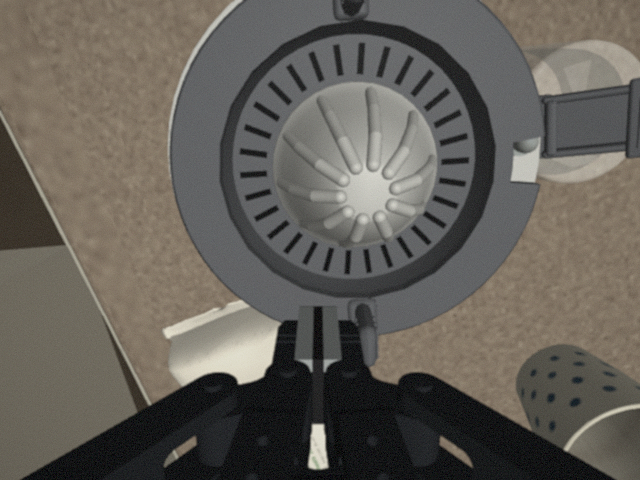

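The pin is now visible in the notch, with its top near (526,146). The notch runs from about row 138 to row 183, so a few degrees remain.

Run:
```python
from h import *
f=np.load("w4.npz");p=cv2.imread("pics/w4.png")
for n,u,z in [("nmid",(526,160.5),.165),("ntop",(526,138),.165),("nbot",(525,183),.165),("pin",(526,145),.1595),("tip",(371,188),.201)]:
    w=onz(f["K"],f["T"],u,z)[0];v=w[:2]-[.557,.187];print(n,w.round(4),np.hypot(*v).round(4),np.degrees(np.arctan2(v[1],v[0])).round(2))
cv2.imwrite("pics/w4z.png",cv2.resize(p[120:200,480:580],None,fx=6,fy=6,interpolation=cv2.INTER_CUBIC))
```

```text
nmid [0.5007 0.2005 0.165 ] 0.0579 166.5
ntop [0.4995 0.1931 0.165 ] 0.0578 173.97
nbot [0.5022 0.2081 0.165 ] 0.0587 158.94
pin [0.4976 0.1966 0.1595] 0.0602 170.82
tip [0.5557 0.1862 0.201 ] 0.0015 -148.16
```

View pics/w4z.png

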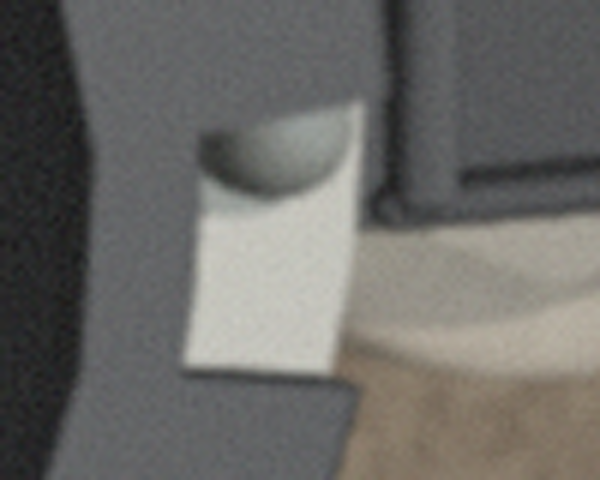

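The pin's near edge reads about 168.4°. That puts its centre near 172° with the notch at 166.5°, so about 5.3° is left to turn.

```bash
python3 -m crank '[[1,[0,2,0],[0,0,-2]],[1,[-0.5,4,0],[0,0,-4]],[1,[-0.5,5.4,0],[0,0,-5]],[1,[-0.5,5.4,0],[0,0,-5]],[1,[-0.5,5.4,0],[0,0,-5]],[1,[-0.5,0,0],[0,0,-5]],[1,[-0.5,-10,0],[0,0,-5]],[1,[-0.5,-10,0],[0,0,-5]]]'
python3 - <<'E'
from h import *
K,T=cam("wrist");p,d=imaging.camera("wrist");cv2.imwrite("pics/w5.png",p);np.savez("w5",K=K,T=T,d=d)
print(proj(K,T,[.4956,.1955,.163]))
u,v=proj(K,T,[.4956,.1955,.163])[0].astype(int)
cv2.imwrite("pics/w5z.png",cv2.resize(p[v-50:v+50,max(u-60,0):u+60],None,fx=5,fy=5,interpolation=cv2.INTER_CUBIC));print(max(u-60,0),v-50)
E
```

```text
t: 6.4
tool_pos: [0.5961, 0.2356, 0.171]
orientation: [-0.0, -0.629, 0.777, -0.0]
wrist_force: [-0.5, -1.0, -0.4]
opening: 0.0001
finger_force: 0.0
[[580.36737332 162.7939113 ]]
520 112
```

View pics/w5z.png

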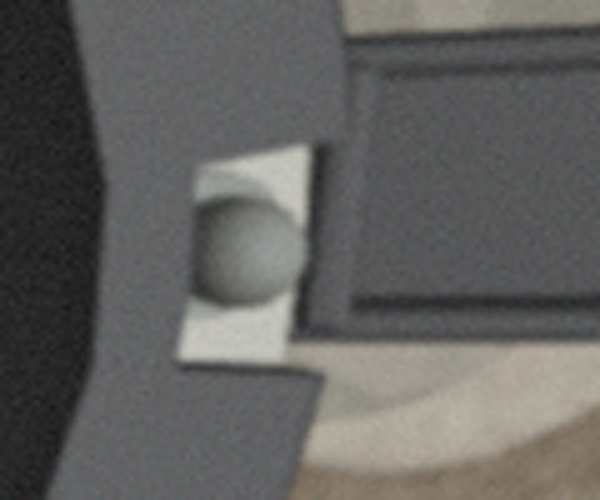

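The pin now sits centred in the notch: notch rows 155–362, pin rows 195–308 in the zoom. Next I'll rise and move over the cone tip.

```bash
cat > go.py <<'E'
from h import *
import sys
o=manip.get_obs();q=o["orientation"];Rm=R.from_quat([*q[1:],q[0]])
print((Rm.inv().apply(np.array([float(a) for a in sys.argv[1:4]])-o["tool_pos"])*1000).round(1))
E
python3 go.py .557 .187 .215; python3 go.py .5961 .2356 .215
```

```text
[ 55.8  27.7 -44. ]
[  0.1  -0.4 -44. ]
```

```bash
python3 -m crank '[[1,[0,-3,-25],[0,0,0]],[1,[0,0,-50],[0,0,0]],[1,[28,14,-50],[0,0,0]],[1,[56,28,-50],[0,0,0]],[1,[56,28,-45],[0,0,0]],[1,[56,28,-38],[0,0,0]],[1,[56,28,-36],[0,0,0]],[1,[56,28,-36],[0,0,0]]]'
```

```text
t: 7.45
tool_pos: [0.5564, 0.1875, 0.2067]
orientation: [-0.0, -0.63, 0.777, 0.0]
wrist_force: [-0.6, 1.1, -0.3]
opening: 0.0
finger_force: 0.0
```

Pressing down slowly, from z = 0.2067 to about 0.190.

```bash
python3 -m crank '[[1,[0,0,3],[0,0,0]],[1,[0,0,6],[0,0,0]],[1,[0,0,8],[0,0,0]],[1,[0,0,10],[0,0,0]],[1,[0,0,12],[0,0,0]],[1,[0,0,14],[0,0,0]],[1,[0,0,16],[0,0,0]],[1,[0,0,16],[0,0,0]]]'
```

```text
t: 8.45
tool_pos: [0.5566, 0.1872, 0.1928]
orientation: [0.001, -0.629, 0.777, -0.0]
wrist_force: [-2.4, 0.3, 5.1]
opening: 0.0001
finger_force: 2.8
```

```bash
python3 -m crank '[[1,[0,0,1],[0,0,0]],[1,[0,0,2],[0,0,0]],[1,[0,0,3],[0,0,0]],[1,[0,0,4],[0,0,0]],[1,[0,0,4],[0,0,0]],[1,[0,0,4],[0,0,0]],[1,[0,0,4],[0,0,0]],[1,[0,0,4],[0,0,0]]]'
```

```text
t: 9.45
tool_pos: [0.5567, 0.1873, 0.1903]
orientation: [0.002, -0.629, 0.777, -0.001]
wrist_force: [-4.2, -1.1, 12.6]
opening: 0.0
finger_force: 5.9
```

```bash
python3 -m crank '[[1,[0,0,1],[0,0,0]],[1,[0,0,2],[0,0,0]],[1,[0,0,3],[0,0,0]],[1,[0,0,4],[0,0,0]],[1,[0,0,4],[0,0,0]],[1,[0,0,4],[0,0,0]],[1,[0,0,4],[0,0,0]],[1,[0,0,4],[0,0,0]]]'; python3 go.py .557 .187 .23;python3 go.py .4445 .2037 .23
```

```text
t: 10.45
tool_pos: [0.557, 0.1874, 0.19]
orientation: [0.003, -0.629, 0.777, -0.001]
wrist_force: [-12.1, -3.8, 26.1]
opening: -0.0001
finger_force: 13.3
[  0.2  -0.3 -40. ]
[  7.3 113.2 -40.7]
```

It is firmly home: the tip is at z = 0.190, exactly 10 mm lower, with 26 N on it. I'll lift off and go to the spout.

```bash
python3 -m crank '[[1,[0,0,-25],[0,0,0]],[1,[0,0,-50],[0,0,0]],[1,[3,40,-50],[0,0,0]],[1,[5,85,-50],[0,0,0]],[1,[7,118,-40],[0,0,0]],[1,[7,118,0],[0,0,0]],[1,[7,118,24],[0,0,0]],[1,[7,118,24],[0,0,0]]]'
python3 - <<'E'
from h import *
o=manip.get_obs();v=o["tool_pos"][:2]-[.557,.187];print(np.hypot(*v),np.degrees(np.arctan2(v[1],v[0])))
E
```

```text
t: 11.45
tool_pos: [0.4384, 0.2044, 0.1576]
orientation: [-0.002, -0.629, 0.777, 0.001]
wrist_force: [-0.3, 0.5, 0.2]
opening: -0.0001
finger_force: 0.0
0.11985250231921647 171.64537198442792
```

```bash
python3 -m crank '[[1,[0,0,8],[0,0,0]],[1,[0,1,15],[0,0,0]],[1,[0,2,22],[0,0,0]],[1,[0,2,28],[0,0,0]],[1,[0,3,33],[0,0,0]],[1,[0,3,37],[0,0,0]],[1,[0,3,39],[0,0,0]],[1,[0,3,39],[0,0,0]]]'
```

```text
t: 12.45
tool_pos: [0.4366, 0.2055, 0.1213]
orientation: [0.0, -0.629, 0.777, -0.0]
wrist_force: [-4.8, -1.2, 9.0]
opening: -0.0002
finger_force: 4.2
```

```bash
python3 -m crank '[[1,[0,0,1],[0,0,0]],[1,[0,0,2],[0,0,0]],[1,[0,0,3],[0,0,0]],[1,[0,0,4],[0,0,0]],[1,[0,0,4],[0,0,0]],[1,[0,0,4],[0,0,0]],[1,[0,0,4],[0,0,0]],[1,[0,0,4],[0,0,0]]]'
```

```text
t: 13.45
tool_pos: [0.437, 0.2057, 0.1204]
orientation: [0.001, -0.629, 0.777, -0.0]
wrist_force: [-14.2, -4.0, 26.2]
opening: 0.0002
finger_force: 13.5
```

The spout is at its end stop. I'll lift clear and check.

```bash
python3 -m crank '[[1,[0,0,-15],[0,0,0]],[1,[0,0,-50],[0,0,0]],[1,[0,0,-100],[0,0,0]],[1,[0,-20,-150],[0,0,0]],[1,[-30,-60,-180],[0,0,0]],[1,[-70,-80,-180],[0,0,0]],[1,[-70,-80,-180],[0,0,0]],[1,[-70,-80,-180],[0,0,0]]]'
python3 - <<'E'
from h import *
K,T=cam("wrist");p,d=imaging.camera("wrist");cv2.imwrite("pics/w6.png",p)
P=cloud(K,T,d);C=np.array([.557,.187]);r=np.hypot(P[...,0]-C[0],P[...,1]-C[1])
m=(r>.054)&(r<.062);print("rim z",np.median(P[m][:,2]),"(home .155)")
m=(r<.005);print("tip z",np.percentile(P[m][:,2],90) if m.any() else None)
m=np.hypot(P[...,0]-.4345,P[...,1]-.2051)<.004;print("plate z",np.median(P[m][:,2]) if m.any() else None,"(down .119)")
E
```

```text
t: 14.45
tool_pos: [0.5292, 0.257, 0.2958]
orientation: [-0.0, -0.629, 0.777, -0.0]
wrist_force: [1.1, 0.7, 1.3]
opening: 0.0003
finger_force: 0.0
rim z 0.1764328329700081 (home .155)
tip z 0.19080103815476435
plate z 0.11889548022135649 (down .119)
```

View pics/w6.png

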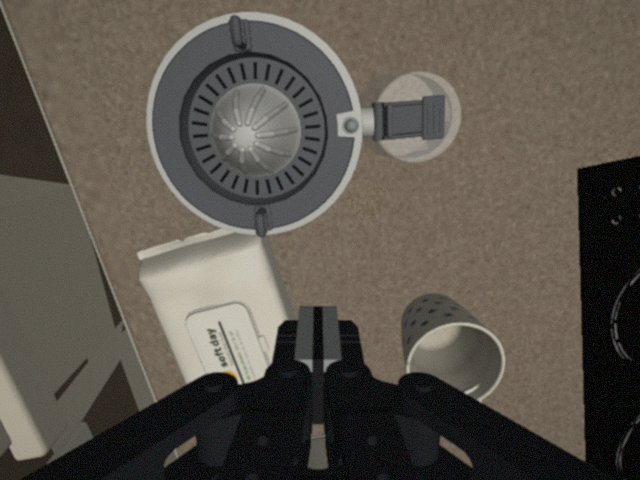

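The picture shows the pin at (349,125) centred in the notch, the spout down over the glass at (415,118), and the mug untouched. The rim depth reading looks contaminated, so I'll recheck it.

Run:
```python
from h import *
K,T=cam("wrist");p,d=imaging.camera("wrist")
P=cloud(K,T,d)
for uv in [(170,120),(200,50),(300,50),(190,190),(335,160),(330,90)]:print(uv,P[uv[1],uv[0]].round(4))
print("ledge in notch",P[112:118,345].round(4)[:,2],"bowl edge",P[160,354].round(4))
```

```text
(170, 120) [0.6065 0.1687 0.1543]
(200, 50) [0.576  0.1337 0.1546]
(300, 50) [0.517  0.1464 0.155 ]
(190, 190) [0.6075 0.2143 0.1542]
(335, 160) [0.5094 0.2151 0.1544]
(330, 90) [0.5039 0.1724 0.1552]
ledge in notch [0.1556 0.1483 0.1494 0.1501 0.1504 0.1504] bowl edge [0.497  0.2185 0.1483]
```

The rim is at 0.155 all the way round, so it is fully home. The plate is at 0.119, so the spout is fully down.

```bash
python3 -c "
from plant import workorder;print(workorder.sign_off())"
```

```text
the job is handed in; nothing more can be done
None
```

The citrus press is ready and the job is handed in: the notch is over the pin, the sieve is fully home, and the spout is fully down over the glass; nothing was pinched or lifted, and the whole job took about 14.5 s of the 48 s allowed.

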